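# Gauge a wooden block in the bench caliper

## Task

Gauge the length of the short wooden block in the bench caliper: set it down flat on the caliper's plate between the open jaws, lying lengthwise from jaw to jaw in front of the anvil pad, then slide the movable jaw up until it and the anvil sit square and snug against its ends. Close the jaw gently, without forcing it or letting it tilt, then let go so that the block stays lightly held. Leave the long block, the air coupler and the spanner where they are.

Things in the scene. Friction and masses are not known exactly. Their poses are not given: they have to be found in the camera images.
- short_block_centre (a point): centre of the short dark wooden rubbing block to be gauged, 41 (x) x 60 (y) x 35 (z) mm, about 50 g; its bottom lies 17.5 mm below. Its own y axis is its length, z is up. The other wooden block is longer (76 mm) and lower (30 mm). It starts at the left or the right of the caliper.
- short_block: the same short block; origin at the centre of its underside, same axes.
- long_block: the other wooden block, 45 x 76 x 30 mm, loose, a bystander; origin at the centre of its underside.
- coupler: air quick coupler, 26 x 88 x 26 mm, loose on the bench behind the caliper, a bystander; origin under its centre.
- spanner: small steel spanner, 23 x 135 x 4 mm, loose on the bench behind the caliper, a bystander; origin under its centre.
- caliper: steel bench caliper lying flat, fixed to the bench: a base plate 160 (x) x 290 (y) x 8 mm, with a beam along its y axis at local x = +55 mm, z 17 to 35 mm, on the side far from the robot. Both jaws reach from the beam along local -x. Origin: centre of the plate's underside; +y points to the fixed jaw, z up.
- plate_mid (a point): point on the top of the caliper's plate, 8 mm above the bench, at caliper local (-10, 0, 8) mm: the middle of the jaw depth and of the anvil pad, where the block's middle line belongs (to 20 mm), 30 to 52 mm short of the pad's face. Axes as the caliper. A block there leaves 28 mm between its side and the slider, 39 to the beam.
- fixed_jaw: the fixed jaw at the caliper's +y end: a bar with its -y face at caliper local y = +60 mm; its frame is the caliper's. It carries an anvil pad (60 mm wide about local x = -10 mm, z 11 to 37 mm) on a stiff adjusting screw with a round knob behind the bar. The pad's flat face looks to -y at local y = 30 to 52 mm: how far the screw is set differs each time and is not measured; leave it.
- moving_jaw: movable jaw, a bar 14 mm thick on the slider, 120 mm long along caliper -x, z 10 to 38 mm. Origin on the beam line (caliper x = +55 mm), in the plane of its face, which looks to +y. It pivots there on a spring (18 N m/rad) and bears on the block's beam-side edge, some 45 mm off: each N tilts it about 0.0025 rad. 3 to 6 N is a right closing force; near 10 N (0.025 rad) it is tilted and forced.
- thumb_grip (a point): point to hold on the upright thumb grip that stands on the slider, over the beam, 40 mm behind (local -y of) the movable jaw's face, 66 mm above the bench. The grip is a dark steel plate 12 mm thick (y, the slide direction) x 26 mm (x), its top 89 mm above the bench; the slider's body under it is 40 mm high, 32 mm wide (x), and runs from 6 to 66 mm behind the jaw face.
- slider (a joint): distance in m from the movable jaw's face to the fixed jaw's bar (not to its anvil pad, which stands 8 to 30 mm nearer); it starts at 108 to 118 mm and can open to 122 mm. Closing lowers it and moves the slider along the caliper's +y. The slide has a steady friction of about 3 N and stays where it is left.
Mind the look-alikes: they are no part of the job. Leave any green or white look-alike of the short_block alone.

How it is judged (in metres and radians):
On the way:
1. the short block stands flat on the plate between the jaws, lengthwise (within 0.35 rad), let go, and not yet clamped (z of short_block_centre in the frame of plate_mid between 0.014 and 0.021 m and x of short_block_centre in the frame of plate_mid between -0.03 and 0.03 m and y of short_block_centre in the frame of plate_mid between -0.03 and 0.034 m and angle between the y axis of short_block_centre and the y axis of caliper, either way round below 0.35 rad and contact force between the fingers and short_block below 0.1 N and contact force between moving_jaw and short_block below 0.8 N), for 0.2 s.
At the end, for the whole second after the job is handed in: the short block lies flat on the plate (3.5 mm, 0.05 rad), lengthwise (0.04 rad), its middle within 20 mm of the anvil pad's across the jaws, at rest, with the movable jaw and the anvil each pressing on it with over 1 N and the movable jaw tilted less than 0.02 rad (contact force between each of moving_jaw, fixed_jaw and short_block above 1 N and angle between the y axis of short_block_centre and the y axis of caliper, either way round below 0.04 rad and angle between short_block_centre's own z axis and vertical below 0.05 rad and z of short_block_centre in the frame of plate_mid between 0.014 and 0.021 m and x of short_block_centre in the frame of plate_mid between -0.02 and 0.02 m and angle between the x axis of moving_jaw and the x axis of caliper, either way round below 0.02 rad and linear speed of short_block below 0.01 m/s); the robot touches nothing.
It fails at once if the movable jaw is tilted (forced) by more than 0.025 rad (angle between the x axis of moving_jaw and the x axis of caliper, either way round above 0.025 rad).
It fails at once if the block is forced against the fixed jaw or its anvil with more than 15 N (contact force between fixed_jaw and short_block above 15 N).
It fails at once if the long block, the coupler or the spanner is moved by more than 30 mm (distance of any of long_block, coupler, spanner from where it was at the start of the episode above 0.03 m).
It also fails if it takes over 64 s, if anything falls off the work surface, if the arm or the gripper's body presses on something with over 40 N, if the wrist force passes 120 N, or if a joint passes its speed limit or range.

## Robot

A 7-joint arm with a two-finger parallel gripper is mounted at the origin on a cart in front of the work surface, level with it; the furniture and walls round the work are solid. World frame = base frame: x ahead of the robot, y to its left, z up, the work surface at z = 0. Lengths are in mm, angles in rad, forces in N, time in s.
With the tool pointing down it reaches from about 425 to 950 mm from the base axis. Payload 16.7 kg.
Tool frame: the origin (TCP) lies on the centre line of the jaws, within the pads' length; the fingertips stand 25 mm ahead of it and the grasp point (between the pads) lies 6 mm ahead of it; z points along the fingers, y is the line along which they close (so a half turn about z gives the same grasp; the last joint's range is limited). The gripper opens to 94 mm and grips with 3 to 60 N. Pads are 16 mm wide; open, the fingers measure 119 mm over their backs; the gripper's body (75 mm by 177 mm) begins 78 mm behind the grasp point.
Start: joints at [1.19, 0.426, 0.074, 1.606, -0.034, 1.111, -0.067], TCP at [154.381, -657.071, 230.467] pointing down, gripper open.
Joint ranges: [-2.85, 2.85], [-0.5, 2.14], [-1.23, 1.37], [0.21, 2.46], [-1.02, 4.16], [0.16, 2.05], [-2.73, 2.73]. Speed limits (rad/s): [1.89, 1.89, 2.39, 2.39, 3.01, 3.01, 3.01].

## Interface

Orientations are given as a unit quaternion [x, y, z, w].
In Python, from bench import get_obs, camera, get_calibration, hand_in, spot_in, regions_of gives the robot as it stands.
- The arm moves only by the tool step_arm, never from a script. Its argument "targets" is a list that holds one entry, the list of rows, each a list of 7 numbers: the turn, a rotation vector about the tool's x, y, z in units of 8 degrees (1.0 is 8 degrees), then the shift along the tool's x, y, z in units of 50 mm (1.0 is 50 mm), then the closure, from -1 (fully open) to 1 (shut). In form: [[[wx, wy, wz, x, y, z, jaw], ...]]. A call has exactly 5 rows; each row shifts and turns the commanded pose from where the row before left it, along the tool's axes as they then stand; what a row does not reach is not made up. A row lasts 1/10 s, in which the tool goes at most 50 mm and 8.59 degrees, less where a joint would pass 70% of its speed; a pose out of reach is approached as far as the arm can. A call is refused whole if a number of a shift passes 1 or a number of a turn 1, either way. A call with a gripper value outside its range is refused whole. The fingers move at their own pace and stop on an object; "squeeze" is the grip in N (left out, the last holds). Time passes only in rows, so rows that do not move let the fingers close, or fill a call up. It gives the time, the measured TCP pose, the force, the opening and the grip force at its end, in the units of the state.
- get_obs(): the state, without advancing time (a new reading comes with each control period).
- camera(name): name is "scene" or "top" or "wrist"; returns (picture, depth): 480x640x3 uint8, blue, green, red; 480x640 float32, mm along the optical axis (not along the pixel's ray), 0 where there is no reading.
- get_calibration(name): a dict with "fx", "fy", "cx", "cy" (pixels), "k1" (the pictures are not rectified: a ray, as slopes to the right and down, at radius r is drawn at 1 + k1 r^2 times it, then the intrinsics apply), "pose" (4x4, takes a point from camera to world coordinates); the wrist camera has in their place "tool_from_camera" (4x4, takes a point from camera to tool coordinates, whose origin is the TCP and whose axes are the flange's). Camera axes: x right, y down, z forward; pixel columns grow to the right and rows downward; lengths in mm; the calibration is good to about 2 mm. A picture is of the moment at which its call begins: read the wrist's pose just before it. get_calibration takes no time and is no camera call.
- hand_in(): hands the job in; it is judged then, once.
Trained networks look in the newest picture that a camera, given by its name, has taken for a name from the list of things; names that differ only in an ending like _2 or _b are one class to them, and where a whole thing is asked for, a point or a joint stands for the part that bears it (a point fixed in the world has none). Each returns a list of dicts, best first, with "p" (0 to 1); they miss things now and then, are a little off and sometimes report something else, mostly with a low value. They report only what shows in the picture. A call takes as long as a camera call. They do not tell look-alikes from the thing itself.
- spot_in(camera, thing): "box" ([left, top, right, bottom] as shares, 0 to 1, of the picture: columns of its width, rows of its height, round what is visible of it).
- regions_of(camera, thing): "mask" (480x640 bool, what is visible of it) and "box" ([left, top, right, bottom] as shares, 0 to 1, of the picture: columns of its width, rows of its height, round what is visible of it).
The state is a dict: "clock": time; "joint_pos": joint angles; "qd": joint speeds; "effort": joint torques, N m; "tcp_pos": TCP position; "ee_rot": TCP orientation; "force": force on the tool from outside, world axes, zero at the start; "moment": the same for the moment, N m; "width": finger opening in mm; "grasp_force": force on a finger pad.
Only numpy, scipy, OpenCV 4.12 (cv2) and the standard library are available. Lean on these libraries where they do the work, as an engineer would, in place of code of your own. Each camera call takes 0.05 s, during which the arm holds its last target. There are 200 camera calls.

## Working session

There is one attempt and no reset: what is moved stays moved. The work goes in short steps, Python scripts to look and compute and a tool call to move; the robot and the scene stay as the last step left them, time stands still between calls to the robot, and variables do not carry over. Pictures are saved under pics/ and viewed, at most 10 in all, crops included, and the job is handed in when it is done.

Besides the shell and the picture viewer there is one more tool, called as name([rows], argument=value, ...), one row to a line, values as JSON. step_arm: Moves the arm, as the interface text tells. Its arguments: {"type":"object","properties":{"targets":{"type":"array","items":{"type":"array","items":{"type":"array","items":{"type":"number"}}}},"squeeze":{"type":"number"}},"required":["targets"]}

```bash
ls; mkdir -p pics; cat > h.py <<'E'
import numpy as np, cv2
from scipy.spatial.transform import Rotation as R
from bench import *
def K(c): return np.array([[c['fx'],0,c['cx']],[0,c['fy'],c['cy']],[0,0,1.]])
def pose(name,c,o):
    if name!='wrist': return np.array(c['pose'])
    T=np.eye(4);T[:3,:3]=R.from_quat(o['ee_rot']).as_matrix();T[:3,3]=o['tcp_pos']
    return T@np.array(c['tool_from_camera'])
def shot(name):
    o=get_obs();im,d=camera(name);c=get_calibration(name);return im,d,c,pose(name,c,o)
def rays(c,uv):
    return cv2.undistortPoints(np.float64(uv).reshape(-1,1,2),K(c),np.array([c['k1'],0,0,0.])).reshape(-1,2)
def pts(c,T,d,uv):
    uv=np.int32(uv).reshape(-1,2);z=d[uv[:,1],uv[:,0]];r=rays(c,uv)
    P=np.c_[r*z[:,None],z,np.ones(len(z))];return (P@T.T)[:,:3]
def cloud(c,T,d,mask=None):
    m=(d>0) if mask is None else mask&(d>0)
    v,u=np.nonzero(m);return pts(c,T,d,np.c_[u,v])
def proj(c,T,P):
    P=np.atleast_2d(P);Q=(np.c_[P,np.ones(len(P))]@np.linalg.inv(T).T)[:,:3]
    return cv2.projectPoints(Q,np.zeros(3),np.zeros(3),K(c),np.array([c['k1'],0,0,0.]))[0].reshape(-1,2)
E
python3 - <<'E'
from h import *
o=get_obs();print(o['clock'],o['tcp_pos'],R.from_quat(o['ee_rot']).as_matrix().round(3).tolist())
for n in ['top','scene']:
    im,d,c,T=shot(n);cv2.imwrite(f'pics/{n}0.png',im);print(n,T.round(2).tolist(),c['fx'])
    for t in ['short_block','long_block','caliper','thumb_grip','moving_jaw','coupler','spanner']:
        for r in regions_of(n,t)[:3]:
            P=cloud(c,T,d,r['mask']);print(t,round(r['p'],2),(np.array(r['box'])*[640,480,640,480]).round(),np.median(P,0).round(),P[:,2].max().round() if len(P) else '')
E
```

```text
pics
0.0 [ 154.26674469 -656.72846674  229.78295733] [[0.973, 0.229, -0.0], [0.229, -0.973, 0.001], [-0.0, -0.001, -1.0]]
top [[0.02, -1.0, 0.06, 484.22], [-1.0, -0.03, -0.02, 17.27], [0.02, -0.06, -1.0, 1126.66], [0.0, 0.0, 0.0, 1.0]] 489.41318208476986
short_block 0.91 [436. 262. 471. 294.] [ 487. -328.   34.] 41.0
short_block 0.89 [394. 227. 423. 256.] [ 566. -224.   34.] 41.0
short_block 0.7 [392. 279. 416. 310.] [ 448. -214.   35.] 41.0
long_block 0.59 [140. 267. 178. 295.] [461. 334.  30.] 37.0
caliper 0.76 [245. 206. 375. 272.] [566.   2.   9.] 92.0
thumb_grip 0.62 [330. 205. 364. 268.] [611. -64.  39.] 92.0
moving_jaw 0.89 [328. 214. 336. 270.] [560. -56.  38.] 43.0
coupler 0.84 [261. 188. 297. 198.] [671.  62.  21.] 28.0
coupler 0.39 [330. 207. 361. 269.] [611. -64.  39.] 92.0
spanner 0.65 [322. 194. 373. 200.] [673. -82.   4.] 9.0
scene [[-0.57, -0.53, 0.63, -214.97], [-0.82, 0.38, -0.42, 516.2], [-0.02, -0.76, -0.65, 884.04], [0.0, 0.0, 0.0, 1.0]] 498.2726070545136
short_block 0.96 [424. 213. 443. 231.] [ 482. -325.   30.] 40.0
short_block 0.78 [404. 235. 427. 256.] [ 444. -210.   30.] 38.0
short_block 0.72 [377. 213. 397. 228.] [ 560. -218.   31.] 39.0
long_block 0.95 [201. 326. 234. 359.] [452. 340.  28.] 33.0
caliper 0.78 [256. 208. 382. 304.] [558.   7.   8.] 91.0
caliper 0.2 [424. 213. 447. 230.] [ 482. -324.   30.] 40.0
thumb_grip 0.97 [320. 208. 354. 262.] [607. -64.  36.] 91.0
thumb_grip 0.59 [256. 205. 379. 302.] [558.   9.   8.] 91.0
moving_jaw 0.82 [323. 230. 356. 261.] [556. -54.  32.] 42.0
coupler 0.6 [261. 235. 287. 249.] [668.  65.  18.] 29.0
spanner 0.43 [303. 223. 321. 235.] [673. -51.   3.] 7.0
```

```bash
python3 - <<'E'
import cv2
im=cv2.imread('pics/top0.png');cv2.imwrite('pics/top0c.png',cv2.resize(im[175:325,220:490],(800,444),interpolation=cv2.INTER_CUBIC))
E
```

```text
(no output)
```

View pics/top0c.png

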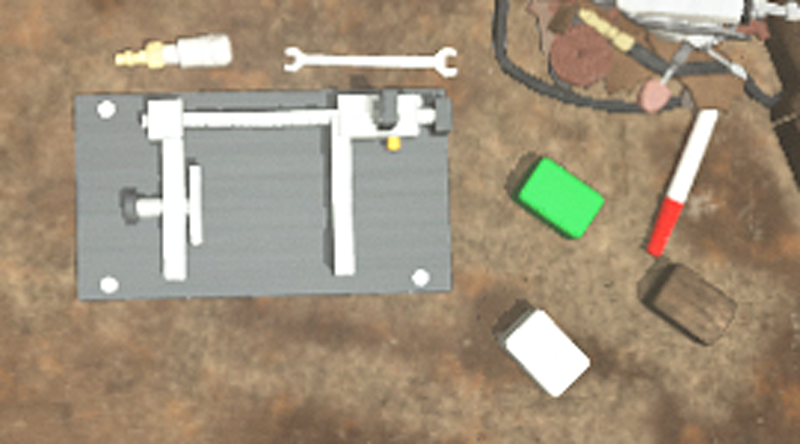

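Three candidates share the size: green (crop 560,197), white (545,352) and dark wood (690,303, full-frame 453,277). The wooden one fits the description, since green and white are declared look-alikes. The long block is at (159,281). Next I measure the block and the caliper.

```bash
cat >> h.py <<'E'
def rect(P):
    (c,s,a)=cv2.minAreaRect(np.float32(P[:,:2]));b=cv2.boxPoints((c,s,a));e=[b[1]-b[0],b[2]-b[1]]
    l=max(e,key=np.linalg.norm);an=np.degrees(np.arctan2(l[1],l[0]))%180
    return np.round(c,1),np.sort(np.round(s,1)),round(an,1)
def goto(p,yaw_toolx):
    """world shift & yaw needed -> tool-axis units"""
    o=get_obs();M=R.from_quat(o['ee_rot']).as_matrix();d=M.T@(np.array(p)-o['tcp_pos'])
    cur=np.arctan2(M[1,0],M[0,0]);w=-np.degrees((yaw_toolx-cur+np.pi/2)%np.pi-np.pi/2)
    # tool z down: positive turn about tool z lowers the world yaw
    t=np.array([[np.cos(yaw_toolx),np.sin(yaw_toolx),0],[np.sin(yaw_toolx),-np.cos(yaw_toolx),0],[0,0,-1]]).T
    print('pos',o['tcp_pos'].round(1),'yaw',np.degrees(cur).round(2),'shift/50 in tool axes now',(d/50).round(4),'turn z/8',round(w/8,3),'tilt',M[:2,2].round(4))
E
python3 - <<'E'
from h import *
im,d,c,T=shot('top')
r=[r for r in regions_of('top','short_block') if abs(r['box'][0]*640-436)<8][0]
P=cloud(c,T,d,r['mask']);print(rect(P[P[:,2]>28]),np.percentile(P[:,2],[5,50,90]))
A=cloud(c,T,d)
def box(x0,x1,y0,y1,z0,z1): return A[(A[:,0]>x0)&(A[:,0]<x1)&(A[:,1]>y0)&(A[:,1]<y1)&(A[:,2]>z0)&(A[:,2]<z1)]
for nm,b in dict(pad=(530,588,40,58,28,45),bar=(500,590,57,85,28,50),jaw=(495,585,-75,-45,28,50),grip=(585,630,-110,-70,70,110),slid=(585,630,-130,-45,30,50)).items():
    Q=box(*b)
    if len(Q)>3: print(nm,len(Q),rect(Q),Q.min(0).round(1),Q.max(0).round(1),np.median(Q,0).round(1))
g=cv2.cvtColor(im,cv2.COLOR_BGR2GRAY)
r=regions_of('top','caliper')[0];P=cloud(c,T,d,r['mask']);print(rect(P[(P[:,2]<16)]))
goto([487,-328,180],0.5)
E
```

```text
(array([ 487.1, -330. ]), array([39.7, 59.2]), np.float32(57.0)) [12.94531229 34.13157652 37.41971264]
pad 94 (array([556.6,  52.8]), array([ 9.2, 51.9]), np.float32(1.6)) [530.6  47.6  28.7] [582.5  57.4  42.6] [554.4  52.3  36.8]
bar 315 (array([545. ,  70.5]), array([27. , 87.2]), np.float32(1.5)) [501.4  57.2  28.1] [588.9  84.3  42.6] [548.2  68.1  37.7]
jaw 236 (array([544.9, -58.9]), array([14.2, 80.7]), np.float32(2.8)) [504.6 -67.   28.1] [585.  -50.1  42.5] [542.3 -58.8  37.9]
grip 53 (array([621.1, -89. ]), array([13.3, 16.6]), np.float32(2.0)) [612.6 -95.7  74.8] [629.1 -82.2  91.4] [620.  -88.1  88.1]
slid 345 (array([609.4, -89.1]), array([44.9, 83.4]), np.float32(93.5)) [ 585.1 -129.9   30.1] [630.  -46.2  44.2] [616.4 -71.   38.5]
(array([567.6,   1.5]), array([165.3, 295. ]), np.float32(91.9))
pos [ 154.3 -657.1  230.5] yaw 13.22 shift/50 in tool axes now [ 7.982  -4.8854  1.0093] turn z/8 -1.929 tilt [-0.      0.0001]
```

step_arm([
  [[0,0,0,0.8,-0.49,0,-1],[0,0,0,0.8,-0.49,0,-1],[0,0,0,0.8,-0.49,0,-1],[0,0,0,0.8,-0.49,0,-1],[0,0,0,0.8,-0.49,0,-1]],
])

```text
clock: 1.45
tcp_pos: [322.2, -490.6, 230.7]
ee_rot: [0.993, 0.115, 0.0, 0.0]
force: [0.7, -1.1, 0.2]
width: 93.8
grasp_force: 0.0
```

step_arm([
  [[0,0,0,0.8,-0.49,0.1,-1],[0,0,0,0.8,-0.49,0.1,-1],[0,0,0,0.8,-0.49,0.1,-1],[0,0,0,0.8,-0.49,0.1,-1],[0,0,0,0.8,-0.49,0.1,-1]],
])

```text
clock: 1.95
tcp_pos: [488.9, -325.6, 205.6]
ee_rot: [0.993, 0.115, 0.0, 0.0]
force: [1.1, -1.4, -0.8]
width: 94.0
grasp_force: 0.0
```

step_arm([
  [[0,0,-1,0,0,0,-1],[0,0,-1,0,0,0,-1],[0,0,-1,0,0,0,-1],[0,0,-1,0,0,0,-1],[0,0,-1,0,0,0,-1]],
])

```text
clock: 2.45
tcp_pos: [487.8, -327.1, 205.6]
ee_rot: [0.893, 0.45, 0.0, 0.0]
force: [0.1, 0.2, 0.0]
width: 94.1
grasp_force: 0.0
```

```bash
python3 - <<'E'
from h import *
im,d,c,T=shot('wrist');cv2.imwrite('pics/w1.png',im)
for r in regions_of('wrist','short_block'):
    P=cloud(c,T,d,r['mask']);print(r['p'],len(P),(np.array(r['box'])*[640,480,640,480]).round(),np.median(P,0).round(1),rect(P[(P[:,2]>30)&(P[:,2]<42)]) if len(P) else '')
goto([487,-330,18],np.radians(57))
E
```

```text
0.91 5127 [294.   1. 350.  94.] [ 567.9 -228.6   34.4] (array([ 568.1, -228.3]), array([39.8, 59.1]), np.float32(56.2))
0.9 4820 [158.  97. 224. 178.] [ 452.7 -220.5   34.2] (array([ 450.2, -219.1]), array([39.9, 59.5]), np.float32(45.1))
0.66 3800 [291. 186. 347. 262.] [ 490.6 -329.6   34.3] (array([ 488.7, -332.6]), array([39.9, 58.8]), np.float32(56.6))
pos [ 487.7 -327.2  205.5] yaw 53.37 shift/50 in tool axes now [-0.0543  0.0226  3.7505] turn z/8 -0.454 tilt [0.0001 0.0001]
```

View pics/w1.png

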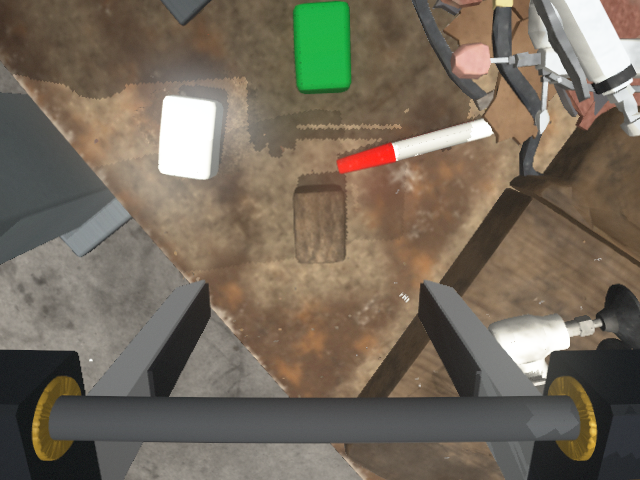

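The wrist picture shows the dark wooden block at (320,224). Green is at (322,47), white at (190,138), and the marker tip at (345,165) is clear of the finger paths. I descend straight onto the wooden block.

step_arm([
  [[0,0,-0.43,0,0,0,-1],[0,0,0,-0.07,0.05,0.9,-1],[0,0,0,0,0,0.9,-1],[0,0,0,0,0,0.9,-1],[0,0,0,0,0,0.8,-1]],
])

```text
clock: 3.05
tcp_pos: [487.5, -331.4, 28.7]
ee_rot: [0.881, 0.472, -0.0, -0.0]
force: [0.4, -0.6, 0.4]
width: 93.6
grasp_force: 0.0
```

step_arm([
  [[0,0,0,0,0,0,-1],[0,0,0,0,0,0,0.5],[0,0,0,0,0,0,0.5],[0,0,0,0,0,0,0.5],[0,0,0,0,0,0,0.5]],
], squeeze=15)

```text
clock: 3.55
tcp_pos: [488.1, -331.5, 31.0]
ee_rot: [0.88, 0.474, 0.0, 0.0]
force: [0.5, 0.1, -0.8]
width: 65.4
grasp_force: 0.0
```

step_arm([
  [[0,0,0,0,0,0,0.5],[0,0,0,0,0,0,0.5],[0,0,0,0,0,0,0.5],[0,0,0,0,0,0,0.5],[0,0,0,0,0,0,0.5]],
])

```text
clock: 4.05
tcp_pos: [487.9, -331.4, 30.6]
ee_rot: [0.88, 0.475, 0.0, 0.0]
force: [0.0, 0.0, 2.5]
width: 40.3
grasp_force: 15.0
```

step_arm([
  [[0,0,0,0,0,0,0.5],[0,0,0,0,0,-0.5,0.5],[0,0,0,0,0,-0.8,0.5],[0,0,0,0,0,-1,0.5],[0,0,0,0,0,-0.8,0.5]],
])

```text
clock: 4.55
tcp_pos: [488.0, -331.3, 187.9]
ee_rot: [0.88, 0.475, 0.0, 0.0]
force: [0.9, -0.1, -0.8]
width: 40.5
grasp_force: 15.0
```

```bash
python3 - <<'E'
from h import *
goto([556,0,186],np.radians(91.8))
E
```

```text
pos [ 488.  -331.3  187.9] yaw 56.66 shift/50 in tool axes now [ 6.2834 -2.5055  0.0376] turn z/8 -4.392 tilt [ 0.0008 -0.0002]
```

step_arm([
  [[0,0,0,0.92,-0.28,0,0.5],[0,0,0,0.92,-0.28,0,0.5],[0,0,0,0.92,-0.28,0,0.5],[0,0,0,0.92,-0.28,0,0.5],[0,0,0,0.92,-0.28,0,0.5]],
])

```text
clock: 5.05
tcp_pos: [556.0, -98.9, 185.6]
ee_rot: [0.88, 0.474, 0.0, 0.0]
force: [1.5, 0.2, 0.2]
width: 40.5
grasp_force: 15.0
```

step_arm([
  [[0,0,-0.9,0,0,0,0.5],[0,0,-0.9,0,0,0,0.5],[0,0,-0.9,0,0,0,0.5],[0,0,-0.9,0,0,0,0.5],[0,0,-0.8,0,0,0,0.5]],
])

```text
clock: 5.55
tcp_pos: [555.7, -100.7, 185.3]
ee_rot: [0.694, 0.72, -0.0, -0.0]
force: [-0.2, -0.2, -0.6]
width: 40.7
grasp_force: 15.0
```

```bash
python3 - <<'E'
from h import *
im,d,c,T=shot('wrist');cv2.imwrite('pics/w2.png',im)
A=cloud(c,T,d)
def box(x0,x1,y0,y1,z0,z1): return A[(A[:,0]>x0)&(A[:,0]<x1)&(A[:,1]>y0)&(A[:,1]<y1)&(A[:,2]>z0)&(A[:,2]<z1)]
for nm,b in dict(pad=(525,590,40,57,30,45),bar=(500,590,61,85,30,50),jaw=(495,585,-75,-45,30,50),grip=(585,640,-120,-60,75,110)).items():
    Q=box(*b)
    if len(Q)>3: print(nm,len(Q),rect(Q),Q.min(0).round(1),Q.max(0).round(1))
# face edges: line fits of extreme y by x bin
def edge(b,lo):
    Q=box(*b);X=[];Y=[]
    for x in np.arange(b[0],b[1],4):
        q=Q[(Q[:,0]>=x)&(Q[:,0]<x+4)]
        if len(q)>3: X.append(x+2);Y.append(np.percentile(q[:,1],2 if lo else 98))
    k=np.polyfit(X,Y,1);print('edge',np.degrees(np.arctan(k[0])).round(2),'y at 556',np.polyval(k,556).round(1),len(X),np.min(X),np.max(X))
edge((527,585,38,58,33,45),True);edge((505,580,60,90,33,45),True);edge((505,580,-80,-40,33,45),False)
o=get_obs();print(o['tcp_pos'],o['force'])
E
```

```text
pad 947 (array([555.4,  48.5]), array([ 5.3, 59.8]), np.float32(2.4)) [525.7  44.8  30. ] [585.2  52.3  38.5]
jaw 2376 (array([545.5, -61.3]), array([14.3, 79.8]), np.float32(2.7)) [505.8 -69.7  30. ] [585.  -52.5  39.9]
grip 1048 (array([626.4, -89.7]), array([12.3, 26.6]), np.float32(1.9)) [613.  -96.1  75.1] [639.7 -83.3  90.6]
edge 2.6 y at 556 46.2 15 529 585Traceback (most recent call last):
  File "<stdin>", line 15, in <module>
  File "<stdin>", line 14, in edge
    raise TypeError("expected non-empty vector for x")
TypeError: expected non-empty vector for x
```

View pics/w2.png

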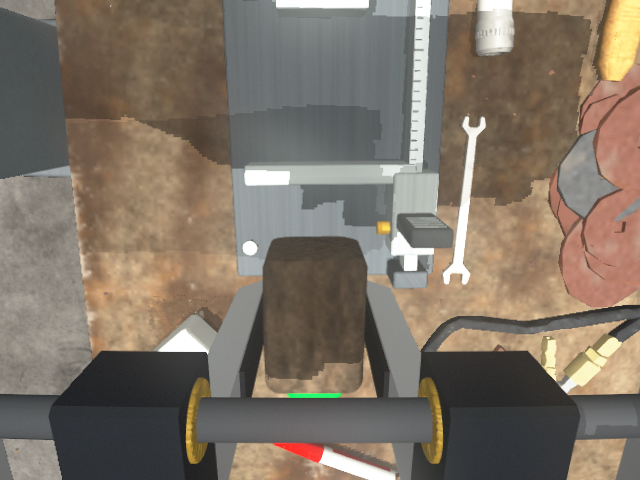

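Wrist view: the open jaws run from the movable bar (row 173) to the pad (row 3), the grip is at (425,230), and the block is held straight at (314,310). I move it over the gap.

step_arm([
  [[0,0,-0.07,0,0,0,0.5],[0,0,0,0.8,0.03,0,0.5],[0,0,0,0.8,0.03,0,0.5],[0,0,0,0.6,0.03,0,0.5],[0,0,0,0,0,0,0.5]],
])

```text
clock: 6.1
tcp_pos: [555.5, 14.0, 185.8]
ee_rot: [0.691, 0.723, 0.001, -0.0]
force: [0.3, 0.1, -0.4]
width: 40.6
grasp_force: 15.0
```

step_arm([
  [[0,0,0,0,0,0.8,0.5],[0,0,0,0,0,0.8,0.5],[0,0,0,0,0,0.8,0.5],[0,0,0,0,0,0.2,0.5],[0,0,0,0,0,0,0.5]],
])

```text
clock: 6.6
tcp_pos: [555.0, 9.0, 54.6]
ee_rot: [0.693, 0.721, -0.001, -0.001]
force: [-0.5, -0.0, 0.8]
width: 40.2
grasp_force: 15.0
```

```bash
python3 - <<'E'
from h import *
im,d,c,T=shot('wrist');cv2.imwrite('pics/w3.png',im)
A=cloud(c,T,d)
Q=A[(A[:,0]>525)&(A[:,0]<590)&(A[:,1]>40)&(A[:,1]<56)&(A[:,2]>30)&(A[:,2]<45)]
if len(Q)>5: print('pad',len(Q),rect(Q),Q.min(0),Q.max(0))
goto([555.4,10,39],np.radians(92.3));print(get_obs()['force'])
E
```

```text
pad 3042 (array([554.9,  51.1]), array([ 9.8, 59.5]), np.float32(1.9)) [525.23591325  45.2402587   30.02401392] [584.69205978  55.98555294  39.04789965]
pos [556.    9.2  56.1] yaw 92.35 shift/50 in tool axes now [ 0.016  -0.0111  0.3429] turn z/8 0.006 tilt [-0.0003  0.0001]
[ 0.71004246 -0.04581277 -0.21745476]
```

View pics/w3.png

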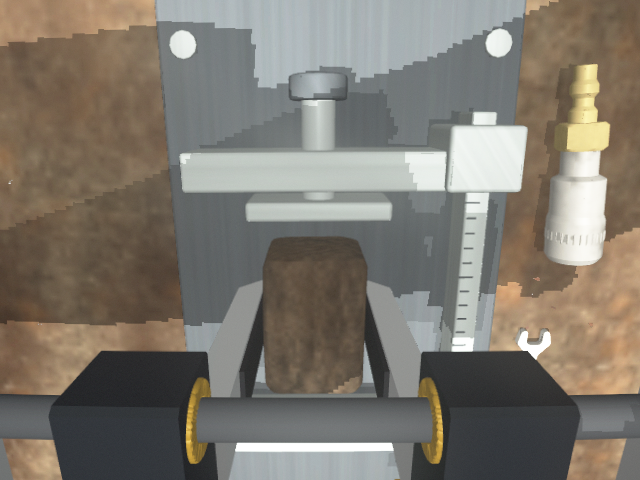

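The pad bar is at row 207, straight ahead of the held block (315,310) and level in the picture, so the yaw matches. I lower it.

step_arm([
  [[0,0,0,0.01,-0.01,0.2,0.5],[0,0,0,0,0,0.1,0.5],[0,0,0,0,0,0.02,0.5],[0,0,0,0,0,0,0.5],[0,0,0,0,0,0,0.5]],
])

```text
clock: 7.15
tcp_pos: [555.4, 9.8, 39.9]
ee_rot: [0.692, 0.722, 0.0, 0.0]
force: [0.4, 0.3, 0.6]
width: 40.6
grasp_force: 15.0
```

step_arm([
  [[0,0,0,0,0,0.01,0.5],[0,0,0,0,0,0,0.5],[0,0,0,0,0,0,-0.2],[0,0,0,0,0,0,-0.2],[0,0,0,0,0,0,-0.2]],
])

```text
clock: 7.65
tcp_pos: [555.2, 9.8, 39.0]
ee_rot: [0.692, 0.722, 0.0, 0.0]
force: [-0.0, -0.3, 0.1]
width: 55.7
grasp_force: 0.0
```

step_arm([
  [[0,0,0,0,0,0,-0.2],[0,0,0,0,0,0,-0.2],[0,0,0,0,0,0,-0.2],[0,0,0,0,0,-0.2,-0.2],[0,0,0,0,0,-0.5,-0.2]],
])

```text
clock: 8.15
tcp_pos: [554.0, 9.9, 73.4]
ee_rot: [0.692, 0.722, -0.001, -0.001]
force: [-0.1, 0.4, 0.2]
width: 56.5
grasp_force: 0.0
```

step_arm([
  [[0,0,0,0,0,-0.8,-0.2],[0,0,0,0,0,-0.8,-0.2],[0,0,0,-0.8,0,-0.5,-0.2],[0,0,0,-0.8,0,0,-0.2],[0,0,0,-0.8,0,0,0.8]],
])

```text
clock: 8.65
tcp_pos: [560.6, -111.4, 181.0]
ee_rot: [0.692, 0.722, 0.001, 0.001]
force: [0.8, -0.8, 0.0]
width: 51.4
grasp_force: 0.0
```

```bash
cat > look.py <<'E'
from h import *
import sys
im,d,c,T=shot('wrist');cv2.imwrite(sys.argv[1],im)
A=cloud(c,T,d)
for nm,b in dict(pad=(525,590,40,57,33,40),block=(520,590,-40,45,40.5,50),jaw=(495,585,-75,-25,33,40.4),grip=(600,650,-120,-40,78,100)).items():
    Q=A[(A[:,0]>b[0])&(A[:,0]<b[1])&(A[:,1]>b[2])&(A[:,1]<b[3])&(A[:,2]>b[4])&(A[:,2]<b[5])]
    if len(Q)>5: print(nm,len(Q),rect(Q),Q.min(0).round(1),Q.max(0).round(1),np.median(Q[:,2]).round(1))
E
python3 look.py pics/w4.png; python3 -c "
from h import *
o=get_obs();print(o['clock'],o['tcp_pos'],o['force'])"
```

```text
block 5509 (array([554.9,   8.6]), array([38.7, 58. ]), np.float32(91.9)) [535.5 -20.5  40.5] [574.9  37.9  45.1] 42.5
jaw 2439 (array([545.4, -61.1]), array([13.7, 79.7]), np.float32(2.4)) [505.5 -69.3  33.7] [585.  -52.5  39.6] 37.4
grip 998 (array([626.4, -90.1]), array([12.3, 26.8]), np.float32(2.7)) [612.9 -96.5  78.1] [640.  -83.5  91.2] 88.1
8.7 [ 560.03224777 -119.03864194  180.13246232] [-1.51151843 -9.44602416  0.03292722]
```

```bash
python3 - <<'E'
from h import *
for n in ['wrist','top']:
    im,d,c,T=shot(n);A=cloud(c,T,d)
    Q=A[(A[:,0]>600)&(A[:,0]<650)&(A[:,1]>-170)&(A[:,1]<-98)]
    if len(Q):
        for y in range(-170,-98,8):
            q=Q[(Q[:,1]>=y)&(Q[:,1]<y+8)]
            if len(q): print(n,y,len(q),q[:,2].max().round(1),end='; ')
    Q=A[(A[:,0]>640)&(A[:,0]<740)&(A[:,1]>-190)&(A[:,1]<-30)];print('\nmaxz body area',len(Q),Q[:,2].max() if len(Q) else '')
goto([626.4,-128,72],np.radians(92.3))
E
```

```text
wrist -170 531 1.3; wrist -162 517 1.7; wrist -154 232 1.1; wrist -146 359 38.6; wrist -138 705 39.1; wrist -130 799 252.0; wrist -122 756 260.0; wrist -114 1070 259.7; wrist -106 424 276.2; 
maxz body area 23368 40.74539312469625
top -170 3 559.8; top -162 55 562.0; top -154 55 561.8; top -146 76 559.0; top -138 31 551.8; top -130 29 552.1; top -122 28 551.3; top -114 40 548.7; top -106 75 549.8; 
maxz body area 1733 297.3538577341727
pos [ 560.  -112.9  179.6] yaw 92.17 shift/50 in tool axes now [-0.3513  1.3152  2.1532] turn z/8 -0.016 tilt [ 0.0003 -0.0006]
```

step_arm([
  [[0,0,0,-0.35,0.65,0,1],[0,0,0,0,0.66,0,1],[0,0,0,0,0,0,1],[0,0,0,0,0,0,1],[0,0,0,0,0,0,1]],
])

```text
clock: 9.3
tcp_pos: [625.7, -123.9, 179.1]
ee_rot: [0.692, 0.722, -0.0, -0.0]
force: [-0.0, 0.3, -0.1]
width: 1.4
grasp_force: 0.0
```

step_arm([
  [[0,0,0,0,0,0.7,1],[0,0,0,0,0,0.7,1],[0,0,0,0,0,0.7,1],[0,0,0,0,0,0.05,1],[0,0,0,0,0,0,1]],
])

```text
clock: 9.8
tcp_pos: [626.0, -124.5, 72.0]
ee_rot: [0.692, 0.722, -0.0, -0.0]
force: [0.7, 0.4, 1.2]
width: 0.6
grasp_force: 0.0
```

```bash
python3 look.py pics/w5.png; python3 -c "
from h import *
goto([626.4,-104,72],np.radians(92.3));print(get_obs()['force'].round(1),get_obs()['width'])"
```

```text
block 3904 (array([556.3, -12.3]), array([16.4, 39.3]), np.float32(1.4)) [536.4 -20.8  40.5] [575.8  -3.7  45.9] 42.3
jaw 5942 (array([545.1, -61.1]), array([14.3, 80.3]), np.float32(2.7)) [504.7 -70.   33.1] [585.  -52.3  39.8] 37.3
grip 5025 (array([ 626.2, -100.5]), array([26.2, 34.9]), np.float32(89.6)) [ 613.  -117.9   78. ] [639.3 -83.1 100. ] 88.2
pos [ 626.9 -124.6   73.1] yaw 92.43 shift/50 in tool axes now [0.4129 0.0085 0.022 ] turn z/8 0.016 tilt [ 0.0011 -0.0001]
[-0.6  0.1  0.5] 0.59493030306136
```

View pics/w5.png

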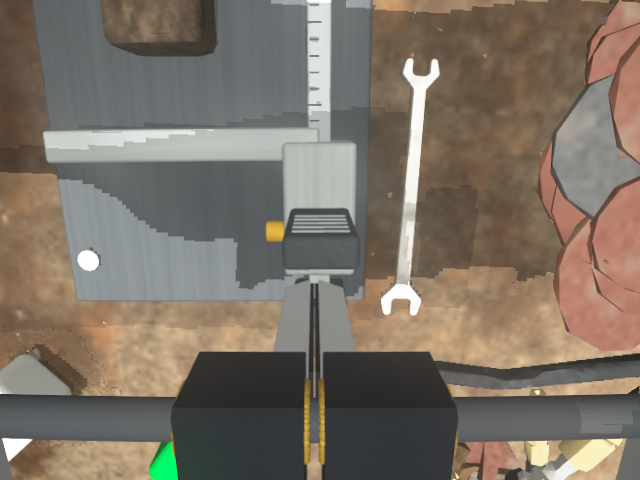

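The closed fingers (315,290) stand directly behind the thumb grip (320,240). I start the push.

step_arm([
  [[0,0,0,0.1,0,0,1],[0,0,0,0.1,0,0,1],[0,0,0,0.1,0,0,1],[0,0,0,0.1,0,0,1],[0,0,0,0.1,0,0,1]],
])

```text
clock: 10.35
tcp_pos: [625.6, -99.8, 72.0]
ee_rot: [0.692, 0.722, 0.0, 0.0]
force: [0.1, -2.3, 2.7]
width: 0.5
grasp_force: 1.6
```

step_arm([
  [[0,0,0,0.1,0,0,1],[0,0,0,0.1,0,0,1],[0,0,0,0.1,0,0,1],[0,0,0,0.1,0,0,1],[0,0,0,0.1,0,0,1]],
])

```text
clock: 10.85
tcp_pos: [624.3, -74.4, 71.5]
ee_rot: [0.692, 0.722, 0.0, -0.0]
force: [-0.1, -3.5, 3.2]
width: 0.1
grasp_force: 1.6
```

```bash
python3 look.py pics/w6.png; python3 -c "
from h import *
goto([626.4,-64,72],np.radians(92.3));print(get_obs()['force'].round(1))"
```

```text
pad 661 (array([555.2,  46.4]), array([ 1.9, 58.8]), np.float32(2.0)) [525.8  44.5  33. ] [584.6  48.4  38.5] 35.4
block 12825 (array([555.4,   8.6]), array([39.2, 57.6]), np.float32(92.3)) [535.4 -20.4  40.5] [576.   37.7  45.1] 42.5
jaw 4859 (array([544.1, -30.7]), array([13.5, 81.8]), np.float32(1.7)) [503.1 -38.6  34.2] [585.  -25.   39.6] 37.3
grip 4368 (array([624.5, -59.8]), array([15.5, 26.8]), np.float32(2.6)) [611.3 -67.6  78. ] [638.  -51.6 100. ] 88.3
pos [624.2 -73.3  71.5] yaw 92.47 shift/50 in tool axes now [ 0.1846  0.0513 -0.01  ] turn z/8 0.021 tilt [-0.0001  0.0006]
[ 0.6 -2.1  1.5]
```

step_arm([
  [[0,0,0,0.03,0,0,1],[0,0,0,0.03,0,0,1],[0,0,0,0.03,0,0,1],[0,0,0,0.02,0,0,1],[0,0,0,0,0,0,1]],
])

```text
clock: 11.4
tcp_pos: [624.0, -69.2, 71.4]
ee_rot: [0.692, 0.722, 0.0, -0.0]
force: [-0.2, -2.4, 1.4]
width: 0.3
grasp_force: 0.9
```

step_arm([
  [[0,0,0,0.01,0,0,1],[0,0,0,0.01,0,0,1],[0,0,0,0.01,0,0,1],[0,0,0,0.01,0,0,1],[0,0,0,0,0,0,1]],
])

```text
clock: 11.9
tcp_pos: [623.9, -67.2, 71.5]
ee_rot: [0.692, 0.722, 0.0, -0.0]
force: [-0.1, -1.8, 1.1]
width: 0.6
grasp_force: 1.3
```

```bash
cat > f.py <<'E'
from h import *
F=[]
for i in range(4): camera('wrist');o=get_obs();F.append(o['force'][1])
print('fy',np.round(F,1),np.mean(F).round(2),'y',o['tcp_pos'].round(2))
E
python3 look.py pics/w7.png;python3 f.py
```

```text
pad 3454 (array([555.2,  46.8]), array([14.9, 60.1]), np.float32(2.1)) [525.1  40.1  33. ] [585.1  55.3  40. ] 36.3
block 12764 (array([554.8,  14.6]), array([39.1, 57.7]), np.float32(92.3)) [535.  -14.5  40.5] [575.2  43.7  45. ] 42.5
jaw 1904 (array([544.4, -27.2]), array([ 6.2, 81.2]), np.float32(1.5)) [503.7 -31.4  34.8] [585.  -25.   39.1] 37.3
grip 4384 (array([624.1, -52.7]), array([15.6, 26.9]), np.float32(3.1)) [610.9 -60.6  78. ] [637.7 -44.7 100. ] 88.3
fy [-2.9 -3.  -3.2 -2.4] -2.88 y [623.96 -67.26  71.47]
```

step_arm([
  [[0,0,0,0.003,0,0,1],[0,0,0,0.003,0,0,1],[0,0,0,0.003,0,0,1],[0,0,0,0.003,0,0,1],[0,0,0,0,0,0,1]],
])

```text
clock: 12.65
tcp_pos: [623.9, -66.8, 71.5]
ee_rot: [0.692, 0.722, -0.0, -0.0]
force: [0.1, -3.3, 0.2]
width: 0.4
grasp_force: 1.6
```

```bash
python3 f.py
```

```text
fy [-3.3 -3.7 -2.8 -3.6] -3.33 y [623.92 -66.79  71.48]
```

step_arm([
  [[0,0,0,0.003,0,0,1],[0,0,0,0.003,0,0,1],[0,0,0,0.003,0,0,1],[0,0,0,0,0,0,1],[0,0,0,0,0,0,1]],
])

```text
clock: 13.35
tcp_pos: [623.9, -66.2, 71.5]
ee_rot: [0.692, 0.722, 0.0, -0.0]
force: [-1.4, -3.5, 1.2]
width: 0.3
grasp_force: 1.5
```

```bash
python3 f.py
```

```text
fy [-3.  -2.9 -3.2 -2.9] -2.99 y [623.88 -66.27  71.47]
```

Still only sliding friction, so there is no clamp yet. I continue.

step_arm([
  [[0,0,0,0.004,0,0,1],[0,0,0,0.004,0,0,1],[0,0,0,0.004,0,0,1],[0,0,0,0,0,0,1],[0,0,0,0,0,0,1]],
])

```text
clock: 14.05
tcp_pos: [623.9, -65.7, 71.5]
ee_rot: [0.692, 0.722, -0.0, -0.0]
force: [-1.6, -3.8, 0.1]
width: 0.8
grasp_force: 2.0
```

```bash
python3 look.py pics/w8.png; python3 f.py
```

```text
pad 3379 (array([555.2,  47.3]), array([15. , 60.1]), np.float32(0.7)) [525.1  40.   33. ] [585.2  55.2  40. ] 36.3
block 12773 (array([554.8,  16.1]), array([39.2, 57.6]), np.float32(92.5)) [534.9 -13.1  40.5] [575.3  45.   45.1] 42.5
jaw 1385 (array([544.1, -27.7]), array([ 5.3, 81.6]), np.float32(0.0)) [503.4 -30.3  34.7] [584.9 -25.   39.6] 37.3
grip 4373 (array([624.1, -51.3]), array([15.7, 26.7]), np.float32(1.7)) [610.9 -59.1  78. ] [637.6 -43.2 100. ] 88.3
fy [-3.  -3.7 -3.7 -3.7] -3.55 y [623.9  -65.76  71.48]
```

step_arm([
  [[0,0,0,0.004,0,0,1],[0,0,0,0.004,0,0,1],[0,0,0,0,0,0,1],[0,0,0,0,0,0,1],[0,0,0,0,0,0,1]],
])

```text
clock: 14.8
tcp_pos: [623.9, -65.5, 71.5]
ee_rot: [0.692, 0.722, -0.0, 0.0]
force: [-0.7, -4.8, -0.0]
width: 0.2
grasp_force: 2.6
```

```bash
python3 f.py
```

```text
fy [-5.  -4.8 -5.6 -5. ] -5.1 y [623.85 -65.55  71.48]
```

step_arm([
  [[0,0,0,0.005,0,0,1],[0,0,0,0.005,0,0,1],[0,0,0,0,0,0,1],[0,0,0,0,0,0,1],[0,0,0,0,0,0,1]],
])

```text
clock: 15.5
tcp_pos: [623.9, -65.4, 71.5]
ee_rot: [0.692, 0.722, -0.0, 0.0]
force: [-0.8, -6.7, 0.4]
width: 0.3
grasp_force: 3.2
```

```bash
python3 f.py
```

```text
fy [-5.8 -6.2 -6.4 -6.4] -6.21 y [623.81 -65.37  71.47]
```

step_arm([
  [[0,0,0,0.005,0,0,1],[0,0,0,0.003,0,0,1],[0,0,0,0,0,0,1],[0,0,0,0,0,0,1],[0,0,0,0,0,0,1]],
])

```text
clock: 16.2
tcp_pos: [623.8, -65.2, 71.5]
ee_rot: [0.692, 0.722, -0.0, 0.0]
force: [-1.4, -6.4, -0.4]
width: 0.6
grasp_force: 3.7
```

```bash
python3 f.py
```

```text
fy [-7.5 -7.4 -7.5 -7.9] -7.58 y [623.89 -65.24  71.52]
```

Contact is about 4.5 N, which is right. I back straight off, then rise and check.

step_arm([
  [[0,0,0,-0.02,0,0,1],[0,0,0,-0.04,0,0,1],[0,0,0,-0.1,0,0,1],[0,0,0,-0.2,0,0,1],[0,0,0,-0.3,0,0,1]],
])

```text
clock: 16.9
tcp_pos: [625.5, -97.6, 71.6]
ee_rot: [0.692, 0.722, 0.0, -0.0]
force: [0.3, -0.5, 0.8]
width: 0.4
grasp_force: 0.0
```

step_arm([
  [[0,0,0,-0.4,0,-0.4,1],[0,0,0,-0.4,0,-0.8,1],[0,0,0,-0.4,0,-0.8,1],[0,0,0,0,0,0,1],[0,0,0,0,0,0,1]],
])

```text
clock: 17.4
tcp_pos: [628.0, -159.2, 172.3]
ee_rot: [0.693, 0.721, 0.0, 0.001]
force: [0.7, 0.1, 0.1]
width: 0.8
grasp_force: 0.0
```

```bash
sed -i 's/-75,-25,33,40.4/-50,-10,33,40.2/' look.py; python3 look.py pics/w9.png; python3 f.py
```

```text
jaw 3408 (array([544.5, -21.3]), array([16.2, 81.8]), np.float32(3.0)) [503.7 -31.1  33.1] [585.  -12.4  39.8] 37.3
grip 1300 (array([625. , -50.6]), array([13. , 25.5]), np.float32(2.5)) [612.2 -57.4  79. ] [637.5 -43.7  90.7] 88.2
fy [ 1.   0.2 -0.6  0.8] 0.34 y [ 627.32 -156.81  170.4 ]
```

View pics/w9.png

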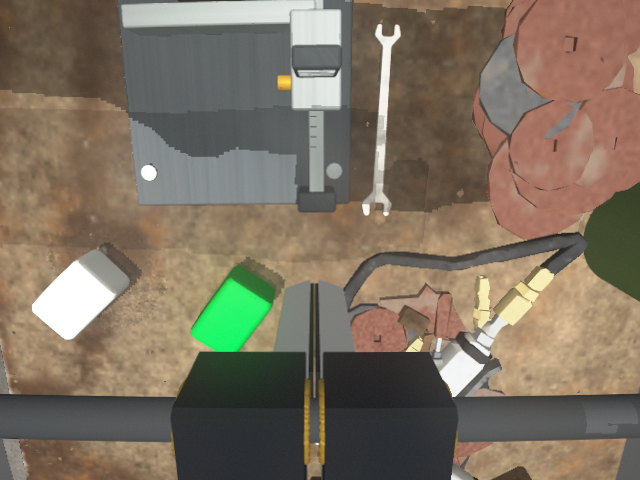

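The arm is clear of everything and the slider is at (318,60). The block lies beyond the frame, so I check it with the fixed cameras.

```bash
python3 - <<'E'
from h import *
im,d,c,T=shot('top');A=cloud(c,T,d)
Q=A[(A[:,0]>530)&(A[:,0]<580)&(A[:,1]>-13)&(A[:,1]<46)&(A[:,2]>36)];print(len(Q),rect(Q),np.median(Q,0).round(1))
im2,*_=shot('scene')
a=cv2.resize(im[190:290,230:390],(800,500),interpolation=cv2.INTER_CUBIC);cv2.imwrite('pics/e.png',a)
E
```

```text
463 (array([556.,  17.]), array([44.6, 58.3]), np.float32(91.8)) [553.4  17.1  43. ]
```

View pics/e.png

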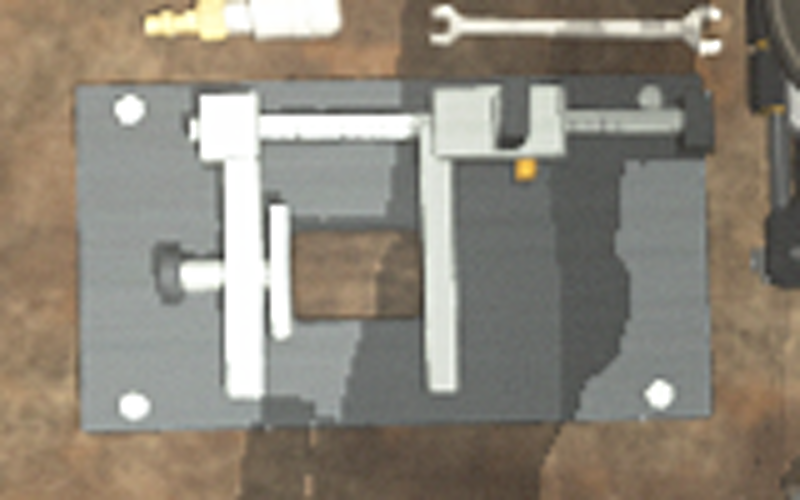

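The block (355,273) lies square between the pad (280,270) and the jaw (440,270), centred and flat, and the coupler and spanner are unmoved. I hand in.

```bash
python3 -c "
from bench import *
print(hand_in())"
```

```text
the job is handed in; nothing more can be done
None
```

The short wooden block lies flat and square between the anvil and the movable jaw, closed with about 4.5 N and let go. The arm is clear, the bystanders were left alone, and the job is handed in; no verdict came back.

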